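# Lay out the kit tray in order of use

### The arm

A 6-joint arm with a two-finger parallel gripper is mounted at the origin on a cart in front of the work surface, level with it; the furniture and walls round the work are solid. World frame = base frame: x ahead of the robot, y to its left, z up, the work surface at z = 0. Lengths are in m, angles in rad, forces in N, time in s.
With the tool pointing down it reaches from about 0.35 to 0.775 m from the base axis. Payload 7.3 kg.
Tool frame: the origin (TCP) lies at the very end of the fingers, on their centre line; the grasp point (between the pads) lies 19 mm behind it; z points along the fingers, x is the direction in which the jaws open and shut, and the axes are right-handed (so a half turn about z gives the same grasp; the last joint's range is limited). The gripper opens to 92 mm and grips with 3 to 60 N. Pads are 19 mm wide; open, the fingers measure 130 mm over their backs; the gripper's body (75 mm by 190 mm) begins 47 mm behind the grasp point.
Start: joints at [-1.323, 0.342, 1.524, -0, 1.275, -0.146], TCP at [0.201, -0.485, 0.227] pointing down, gripper open.
Joint ranges: [-2.53, 2.53], [-0.77, 2.02], [0.04, 2.7], [-1, 4.14], [0.28, 2.66], [-3.11, 3.11]. Speed limits (rad/s): [2.57, 2.57, 3.14, 3.14, 3.14, 3.14].

### API

Orientations are given as [roll, pitch, yaw] about the fixed x, y, z axes, in that order (R = Rz(yaw) Ry(pitch) Rx(roll)).
In Python, from cell import robot, read_camera, nets gives the robot as it stands. The module is installed in compiled form; this text tells all that it offers.
- The arm moves only by the tool carry_out, never from a script. Its arguments are lists of equal length, an entry for each row: "translation": the shift along the tool's x, y, z in m, a list of three; "turn": the turn, a rotation vector about the tool's x, y, z in rad, a list of three; "gripper": the gripper's target within -1 to 1 (shut at 1, half-way at 0, fully open at -1). A call has 1 to 10 rows; each row shifts and turns the commanded pose from where the row before left it, along the tool's axes as they then stand; what a row does not reach is not made up. A row lasts 1/10 s, in which the tool goes at most 50 mm and 8.59 degrees, less where a joint would pass 70% of its speed; a pose out of reach is approached as far as the arm can. A call with a gripper value outside its range is refused whole. The fingers move at their own pace and stop on an object; "squeeze" is the grip in N (left out, the last holds). Time passes only in rows, so rows that do not move let the fingers close. It gives the time, the measured TCP pose, the force and the opening at its end, in the units of the state.
- robot.observe(): the state, without advancing time (a new reading comes with each control period).
- read_camera(name): name is "side" or "top" or "wrist"; returns a dict with "img" (480x640x3 uint8, red, green, blue), "fx", "fy", "cx", "cy" (pixels), "world_from_camera" (4x4, takes a point from camera to world coordinates). Camera axes: x right, y down, z forward; pixel columns grow to the right and rows downward; lengths in m; the calibration is good to about 2 mm. A picture is of the moment at which its call begins. There is no depth.
- robot.hand_in(): hands the job in, once; it reports no verdict.
Trained networks look in a picture, given as the dict that the camera call returned (one of the last four; its "shot" number tells which), for a name from the list of things; names that differ only in an ending like _2 or _b are one class to them, and where a whole thing is asked for, a point or a joint stands for the part that bears it (a point fixed in the world has none). Each returns a list of dicts, best first, with "score" (0 to 1); they miss things now and then, are a little off and sometimes report something else, mostly with a low value. They report only what shows in the picture. A call takes as long as a camera call.
- nets.regions_of(picture, name): "region" (480x640 bool, what is visible of it) and "pixel" ([column, row] in pixels, amid what is visible of it).
- nets.tip_of(picture, name): "pixel" ([column, row] in pixels: a listed point, or the origin of a listed thing).
The state is a dict: "time": time; "qpos": joint angles; "qvel": joint speeds; "joint_efforts": joint torques, N m; "tool_pos": TCP position; "tool_rot": TCP orientation; "contact_force": force on the tool from outside, world axes, zero at the start; "torque": the same for the moment, N m; "opening": finger opening in m.
Only numpy, scipy, OpenCV 4.12 (cv2) and the standard library are available. Lean on these libraries where they do the work, as an engineer would, in place of code of your own. Each camera call takes 0.05 s, during which the arm holds its last target. There are 200 camera calls.

### The job

Make up the kit tray in the order of use, starting from the side that has the carrying handle: lay the steel forceps in the bay beside the handle and the steel double-ended spatula in the middle bay; the marker pen already lies in the third bay and stays as it is. Each tool should lie flat on the tray floor, lengthwise inside its own bay, either end first, and be let go.

Things in the scene. Friction and masses are not known exactly. Their poses are not given: they have to be found in the camera images.
- kit_tray: Aluminium tray, fixed: 206 (x) x 176 (y) mm, walls 14 high, 3 thick. Origin: centre of underside, z up; floor surface at z = 4 mm. Bays run along x, centred at y = +52 (first, beside the handle that sticks 25 mm out of the +y wall), 0 (middle), -52 (third, marker pen). Grey plastic ribs between them (y = +-26, 4 wide, top at z = 12) only at the tray's ends, |x| > 59; floor open between.
- forceps: Plain steel forceps (tweezers), rigid, lying flat, no moving part: 129 mm long along its y, 13 mm wide along its x over both legs (they lie side by side), 9 mm high, 18 g. Origin: middle of its underside; z up. It is gripped across its width (along x) near the middle.
- spatula: Steel double-ended laboratory spatula, 160 mm long along its y: ribbed grip 70 long, 10 wide (x), 9 high in the middle; thin rods lead to a flat blade 12 mm wide at +y and a 9 mm scoop at -y; 40 g. Origin: middle of the underside of the grip (balance point); z up. Grip it across the width (along x).
- marker_pen: Yellow and black marker pen, 116 mm long along its y, 11 mm wide, 10 mm high, lying lengthwise in the tray's third bay. Origin: middle of its underside. It stays there. (Another, blue pen lies loose on the bench near the tools; it is not part of the kit.)

How it is judged:
By the outcome, as a careful person would: the job done as asked, in the order asked, and still so for the second after the job is handed in, with the robot touching nothing.
It also fails if it takes over 64 s, if anything falls off the work surface, if the arm or the gripper's body presses on something with over 40 N, if the wrist force passes 120 N, or if a joint passes its speed limit or range.

## Working session

There is one attempt and no reset: what is moved stays moved. The work goes in short steps, Python scripts to look and compute and a tool call to move; the robot and the scene stay as the last step left them, time stands still between calls to the robot, and variables do not carry over. Pictures are saved under pics/ and viewed, about 8 in all and at most 12, crops included, and the job is handed in when it is done.

Besides the shell and the picture viewer there is one more tool, called after "Request:" as a command line: name --argument value ..., lists and objects as JSON in quotes. carry_out: Moves the arm, as the interface text tells. Its arguments: {"type":"object","properties":{"translation":{"type":"array","items":{"type":"array","items":{"type":"number"}}},"turn":{"type":"array","items":{"type":"array","items":{"type":"number"}}},"gripper":{"type":"array","items":{"type":"number"}},"squeeze":{"type":"number"}},"required":["translation","turn","gripper"]}

```bash
mkdir -p pics
cat > h.py <<'E'
import numpy as np, cv2
from cell import robot, read_camera, nets
def ray(p,px,z):
    T=np.array(p["world_from_camera"]); d=T[:3,:3]@np.array([(px[0]-p["cx"])/p["fx"],(px[1]-p["cy"])/p["fy"],1])
    o=T[:3,3]; return o+d*(z-o[2])/d[2]
def proj(p,X):
    T=np.linalg.inv(np.array(p["world_from_camera"])); c=T[:3,:3]@np.array(X)+T[:3,3]
    return np.array([c[0]/c[2]*p["fx"]+p["cx"],c[1]/c[2]*p["fy"]+p["cy"]])
def save(p,n): cv2.imwrite("pics/"+n,np.ascontiguousarray(p["img"][:,:,::-1]))
def axis(p,reg,z):
    r,c=np.nonzero(reg); P=np.array([ray(p,(a,b),z)[:2] for a,b in zip(c,r)])
    m=P.mean(0); w,v=np.linalg.eigh(np.cov((P-m).T)); q=(P-m)@v[:,::-1]
    mid=m+v[:,::-1]@((q.max(0)+q.min(0))/2)
    return m,mid,np.degrees(np.arctan2(v[1,1],v[0,1]))%180,np.ptp(q,axis=0)
E
python3 - <<'E'
from h import *
s=robot.observe(); print({k:np.round(v,3) for k,v in s.items()})
for cam in("top","side"):
    p=read_camera(cam); save(p,cam+"0.png"); print(cam,np.round(np.array(p["world_from_camera"])[:3,3],3))
    for n,z in(("kit_tray",.01),("forceps",.0045),("spatula",.0045),("marker_pen",.009)):
        for r in nets.regions_of(p,n)[:3]:
            m,mid,a,e=axis(p,r["region"],z); print(n,round(r["score"],2),np.round(r["pixel"]),"mean",np.round(m,3),"mid",np.round(mid,3),"ang",round(a,1),"ext",np.round(e,3))
        for r in nets.tip_of(p,n)[:3]: print("  tip",n,round(r["score"],2),np.round(r["pixel"]),np.round(ray(p,r["pixel"],0)[:2],3))
E
```

```text
{'time': np.float64(0.0), 'qpos': array([-1.323,  0.343,  1.525,  0.   ,  1.275, -0.146]), 'qvel': array([-0.001, -0.003,  0.   , -0.   ,  0.002,  0.   ]), 'joint_efforts': array([  0.   , -43.124, -24.422,   0.072,   0.056,  -0.   ]), 'tool_pos': array([ 0.201, -0.484,  0.226]), 'tool_rot': array([-3.141e+00,  1.000e-03, -1.177e+00]), 'contact_force': array([ 0.282,  0.487, -0.801]), 'torque': array([0.003, 0.017, 0.005]), 'opening': np.float64(0.092)}
top [ 0.319 -0.002  0.877]
kit_tray 0.91 [219. 240.] mean [0.481 0.173] mid [0.485 0.18 ] ang 164.6 ext [0.209 0.204]
  tip forceps 0.62 [396. 212.] [ 0.54  -0.141]
spatula 0.75 [344. 254.] mean [ 0.456 -0.054] mid [ 0.458 -0.054] ang 5.1 ext [0.16  0.011]
  tip spatula 0.75 [346. 255.] [ 0.459 -0.053]
marker_pen 0.89 [255. 242.] mean [0.478 0.115] mid [0.48  0.115] ang 165.7 ext [0.112 0.011]
  tip marker_pen 0.91 [254. 239.] [0.482 0.112]
side [0.25  0.615 0.573]
kit_tray 0.88 [280. 345.] mean [0.479 0.181] mid [0.486 0.177] ang 164.5 ext [0.216 0.208]
  tip kit_tray 0.57 [279. 342.] [0.486 0.171]
forceps 0.8 [334. 214.] mean [ 0.529 -0.137] mid [ 0.533 -0.139] ang 170.6 ext [0.122 0.028]
  tip forceps 0.7 [329. 212.] [ 0.539 -0.145]
spatula 0.64 [353. 249.] mean [ 0.458 -0.055] mid [ 0.459 -0.055] ang 5.1 ext [0.155 0.019]
  tip spatula 0.78 [357. 251.] [ 0.455 -0.059]
marker_pen 0.73 [304. 311.] mean [0.479 0.113] mid [0.481 0.113] ang 165.5 ext [0.114 0.015]
  tip marker_pen 0.89 [301. 312.] [0.483 0.107]
```

View pics/top0.png

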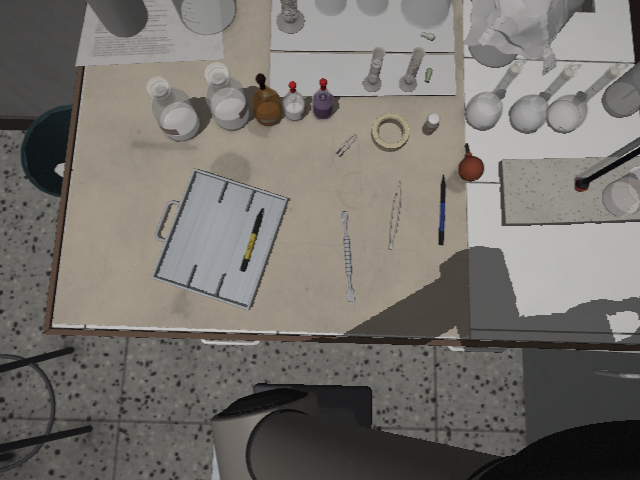

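View pics/side0.png

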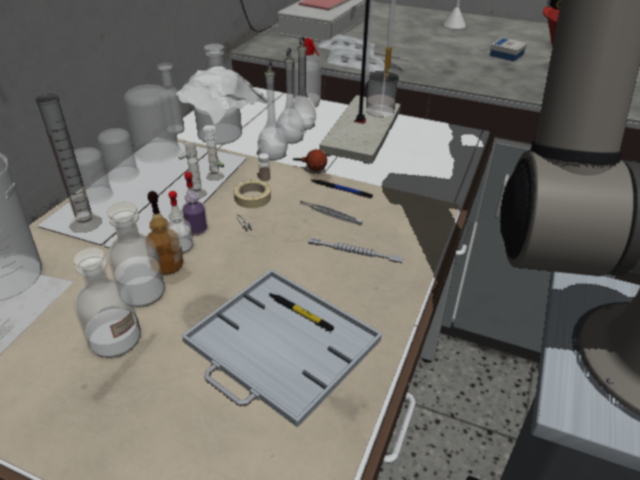

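The top view shows the tray, with its handle at (167,220) on the left (+y). The pen is in the third bay at (252,240), the spatula at (348,255), the forceps at (396,213) and the loose blue pen at (442,210). There is also a small wire-like object at (345,145). The side view agrees.

Run:
```python
from h import *
p=read_camera("top")
C=[ray(p,c,.014)[:2] for c in((195,170),(288,198),(250,307),(155,277))]
C=np.array(C); print(np.round(C,3),C.mean(0)); 
for i in range(4):
    d=C[i]-C[i-1]; print(np.linalg.norm(d),np.degrees(np.arctan2(d[1],d[0])))
a=ray(p,(400.5,181),.004)[:2];b=ray(p,(390,249),.004)[:2];d=a-b
print("forceps",(a+b)/2,np.linalg.norm(d),np.degrees(np.arctan2(d[1],d[0])))
big=cv2.resize(p["img"][160:310,320:460],(784,840)[:2] and (560,600),interpolation=cv2.INTER_CUBIC)
big2=cv2.resize(p["img"][160:310,140:300],None,fx=4,fy=4)
r=nets.regions_of(p,"forceps"); print(len(r))
```

```text
[[0.602 0.221]
 [0.556 0.053]
 [0.363 0.11 ]
 [0.409 0.275]] [0.48251998 0.1648654 ]
0.20078009014398948 -15.549317720843089
0.17433565799965106 -105.47758844861711
0.20137513207600616 163.64529914525426
0.1715053387905997 74.33145228510502
forceps [ 0.53409771 -0.13873195] 0.12677824524632575 -8.525707571289288
1
```

Request:
carry_out --translation '[[-0.019,-0.044,0.003],[-0.019,-0.044,0.003],[-0.019,-0.044,0.003],[-0.019,-0.044,0.003],[-0.019,-0.044,0.003],[-0.019,-0.044,0.003],[-0.019,-0.044,0.003],[-0.019,-0.044,0.003],[-0.019,-0.044,0.003],[-0.019,-0.044,0.003]]' --turn '[[0,0,0],[0,0,0],[0,0,0],[0,0,0],[0,0,0],[0,0,0],[0,0,0],[0,0,0],[0,0,0],[0,0,0]]' --gripper '[-1,-1,-1,-1,-1,-1,-1,-1,-1,-1]'

```text
time: 2.0
tool_pos: [0.5361, -0.1389, 0.1967]
tool_rot: [-3.141, -0.0, -1.177]
contact_force: [-0.3, -0.8, 0.3]
opening: 0.0917
```

Request:
carry_out --translation '[[0,0,0],[0,0,0],[0,0,0],[0,0,0],[0,0,0]]' --turn '[[0,0,0.136],[0,0,0.136],[0,0,0.136],[0,0,0.136],[0,0,0]]' --gripper '[-0.3,-0.3,-0.3,-0.3,-0.3]'

```text
time: 2.5
tool_pos: [0.5349, -0.1405, 0.1967]
tool_rot: [3.142, -0.0, -1.722]
contact_force: [-0.1, 1.5, -1.3]
opening: 0.0602
```

```bash
cat >> h.py <<'E'
def step(s,x,y,z,yawdeg):
    "tool-axis shift (current axes) and tool-z turn to reach target"
    yw=s["tool_rot"][2]; d=np.array([x,y,z])-s["tool_pos"]; t=np.radians(yawdeg)-yw
    print("shift",np.round([d[0]*np.cos(yw)+d[1]*np.sin(yw),d[0]*np.sin(yw)-d[1]*np.cos(yw),-d[2]],4),"turnz",round(-t,3))
def look(cam,names,png):
    p=read_camera(cam); save(p,png); 
    for n,z in names:
        for r in nets.regions_of(p,n)[:2]:
            m,mid,a,e=axis(p,r["region"],z); print(n,round(r["score"],2),np.round(r["pixel"]),"mean",np.round(m,4),"mid",np.round(mid,4),"ang",round(a,1),"ext",np.round(e,3))
        for r in nets.tip_of(p,n)[:2]: print("  tip",n,round(r["score"],2),np.round(r["pixel"]),np.round(ray(p,r["pixel"],0)[:2],4))
    return p
E
python3 - <<'E'
from h import *
p=look("wrist",(("forceps",.0045),("spatula",.0045)),"w1.png"); print(np.round(p["world_from_camera"],3),p["fx"])
E
```

```text
forceps 0.94 [315. 263.] mean [ 0.4858 -0.1306] mid [ 0.4985 -0.1314] ang 178.1 ext [0.05  0.005]
  tip forceps 0.96 [315. 202.] [ 0.5379 -0.1379]
spatula 0.77 [228. 272.] mean [ 0.4822 -0.0528] mid [ 0.4701 -0.0537] ang 6.4 ext [0.139 0.012]
  tip spatula 0.78 [240. 294.] [ 0.4625 -0.0573]
[[-0.151 -0.942 -0.301  0.617]
 [-0.989  0.143  0.047 -0.153]
 [-0.001  0.305 -0.952  0.354]
 [ 0.     0.     0.     1.   ]] 424.80650638971883
```

View pics/w1.png

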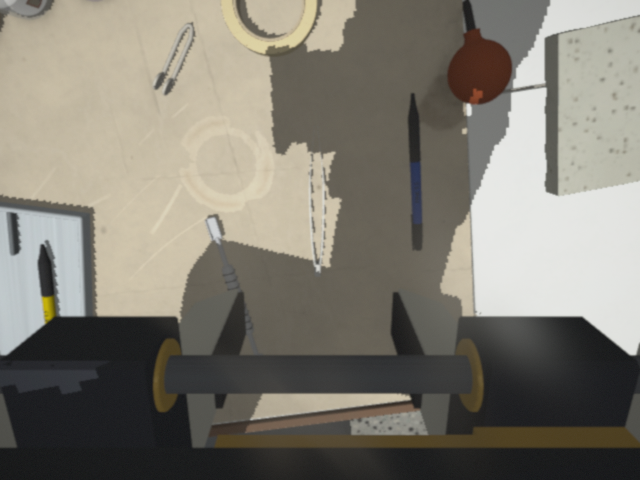

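The wrist view shows the forceps between (317,152) and (318,271), with the open end at the top. The spatula runs from (213,218) downward, and the blue pen is at x≈415.

Run:
```python
from h import *
p=read_camera("wrist")
a=ray(p,(317.5,152),.005)[:2];b=ray(p,(318,271),.005)[:2];d=a-b
print("forceps",a,b,(a+b)/2,np.linalg.norm(d),np.degrees(np.arctan2(d[1],d[0])))
m=(a+b)/2; step(robot.observe(),m[0],m[1],.002,-98.5)
q=robot.observe()["tool_pos"]; print(proj(p,[q[0],q[1],0.005]))
for X in ((.534,-.139,.005),): print(proj(p,X))
```

```text
forceps [ 0.57916285 -0.14640625] [ 0.47641248 -0.13149345] [ 0.52778766 -0.13894985] 0.10382692627042378 -8.258028579777951
shift [-0.0006  0.0072  0.1947] turnz -0.0
[318.45392246 205.77860824]
[316.73209003 207.03972104]
```

Request:
carry_out --translation '[[0,0,0.045],[0,0,0.045],[0,0,0.045],[0,0,0.03],[0,0,0.015],[0,0,0.01],[0,0,0.003],[0,0,0]]' --turn '[[0,0,0],[0,0,0],[0,0,0],[0,0,0],[0,0,0],[0,0,0],[0,0,0],[0,0,0]]' --gripper '[-0.3,-0.3,-0.3,-0.3,-0.3,-0.3,-0.3,-0.3]'

```text
time: 3.6
tool_pos: [0.5352, -0.1407, 0.004]
tool_rot: [-3.141, -0.0, -1.721]
contact_force: [-0.0, 0.8, 0.3]
opening: 0.0596
```

Request:
carry_out --translation '[[0,0,0],[0,0,0],[0,0,0],[0,0,0],[0,0,0],[0,0,0],[0,0,0],[0,0,0]]' --turn '[[0,0,0],[0,0,0],[0,0,0],[0,0,0],[0,0,0],[0,0,0],[0,0,0],[0,0,0]]' --gripper '[1,1,1,1,1,1,1,1]' --squeeze 15

```text
time: 4.4
tool_pos: [0.5349, -0.1405, 0.0037]
tool_rot: [-3.142, -0.0, -1.721]
contact_force: [-0.2, 0.6, 1.2]
opening: 0.0122
```

Request:
carry_out --translation '[[0,0,-0.01],[0,0,-0.04],[0,0,-0.048],[0,0,-0.048]]' --turn '[[0,0,0],[0,0,0],[0,0,0],[0,0,0]]' --gripper '[1,1,1,1]'

```text
time: 4.8
tool_pos: [0.5345, -0.1404, 0.1518]
tool_rot: [3.141, 0.0, -1.721]
contact_force: [0.5, -1.3, -0.4]
opening: 0.0123
```

Request:
carry_out --translation '[[-0.0345,0.009,0],[-0.0345,0.009,0],[-0.0345,0.009,0],[-0.0345,0.009,0],[-0.0345,0.009,0],[-0.0345,0.009,0],[-0.0345,0.009,0],[-0.0345,0.009,0],[-0.0345,0.009,0],[-0.0345,0.009,0]]' --turn '[[0,0,0],[0,0,0],[0,0,0],[0,0,0],[0,0,0],[0,0,0],[0,0,0],[0,0,0],[0,0,0],[0,0,0]]' --gripper '[1,1,1,1,1,1,1,1,1,1]'

```text
time: 5.8
tool_pos: [0.4972, 0.2155, 0.1505]
tool_rot: [-3.141, 0.0, -1.721]
contact_force: [0.3, 0.2, -0.8]
opening: 0.0123
```

Request:
carry_out --translation '[[0,0,0],[0,0,0]]' --turn '[[0,0,0.122],[0,0,0]]' --gripper '[1,1]'

```text
time: 6.0
tool_pos: [0.4972, 0.215, 0.1502]
tool_rot: [-3.141, 0.0, -1.842]
contact_force: [-0.1, -0.3, -0.9]
opening: 0.012
```

Run:
```python
from h import *
p=look("wrist",(("kit_tray",.014),("marker_pen",.009),("forceps",.15)),"w2.png")
q=robot.observe(); print(q["tool_pos"],q["tool_rot"],q["opening"])
t=np.radians(-15.6); R=np.array([[np.cos(t),-np.sin(t)],[np.sin(t),np.cos(t)]])
for x in(-.103,.103):
  for y in(-.088,.088): print((x,y),np.round(proj(p,[*(np.array([.4825,.165])+R@[x,y]),.014]),1))
```

```text
kit_tray 0.79 [386. 188.] mean [0.5078 0.1637] mid [0.4889 0.169 ] ang 59.0 ext [0.223 0.235]
  tip kit_tray 0.69 [385. 218.] [0.4842 0.167 ]
marker_pen 0.86 [460. 204.] mean [0.4811 0.1133] mid [0.4815 0.1134] ang 165.7 ext [0.116 0.013]
  tip marker_pen 0.79 [454. 202.] [0.4828 0.1148]
forceps 0.78 [329. 339.] mean [0.479  0.2204] mid [0.4847 0.2194] ang 162.9 ext [0.097 0.013]
  tip forceps 0.9 [316. 308.] [0.4263 0.2367]
[0.4977066  0.21339746 0.14979782] [-3.14148291e+00 -7.20712477e-05 -1.84314938e+00] 0.01211470379168877
(-0.103, -0.088) [495.1 350. ]
(-0.103, 0.088) [273.  349.6]
(0.103, -0.088) [536.1  71.1]
(0.103, 0.088) [263.1  70.8]
```

View pics/w2.png

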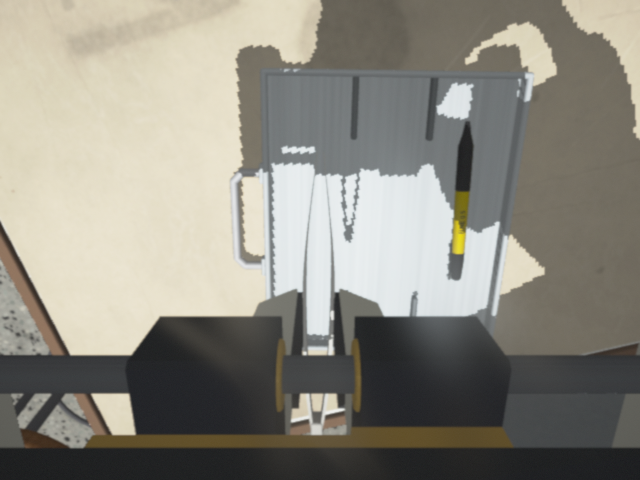

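The tray corners at (263,71) and (533,75) match my model to within a few pixels. The forceps are held at their middle and lie parallel to the first bay. I'll lower them now and open only a little, because of the wall.

Request:
carry_out --translation '[[0,0,0.04],[0,0,0.04],[0,0,0.03],[0,0,0.015],[0,0,0.008],[0,0,0.005],[0,0,0.003],[0,0,0]]' --turn '[[0,0,0],[0,0,0],[0,0,0],[0,0,0],[0,0,0],[0,0,0],[0,0,0],[0,0,0]]' --gripper '[1,1,1,1,1,1,1,1]'

```text
time: 7.15
tool_pos: [0.4979, 0.2141, 0.0091]
tool_rot: [-3.141, 0.0, -1.843]
contact_force: [0.6, -0.1, -0.4]
opening: 0.0122
```

Request:
carry_out --translation '[[0,0,0.001],[0,0,0],[0,0,0],[0,0,0],[0,0,0],[0,0,0]]' --turn '[[0,0,0],[0,0,0],[0,0,0],[0,0,0],[0,0,0],[0,0,0]]' --gripper '[1,1,0.54,0.54,0.54,0.54]'

```text
time: 7.75
tool_pos: [0.4976, 0.214, 0.0077]
tool_rot: [-3.141, -0.0, -1.843]
contact_force: [-0.1, -0.5, -0.5]
opening: 0.021
```

Request:
carry_out --translation '[[0,0,-0.005],[0,0,-0.02],[0,0,-0.045],[0,0,-0.045],[0,0,-0.045],[0,0,0]]' --turn '[[0,0,0],[0,0,0],[0,0,0],[0,0,0],[0,0,0],[0,0,0]]' --gripper '[0.54,0.54,0.54,0.2,0.2,0.2]'

```text
time: 8.35
tool_pos: [0.5009, 0.215, 0.1745]
tool_rot: [-3.131, 0.006, -1.843]
contact_force: [0.3, 0.3, 0.7]
opening: 0.0358
```

Run:
```python
from h import *
p=look("wrist",(("forceps",.008),),"w3.png")
p=look("side",(("forceps",.008),("spatula",.0045)),"s3.png")
step(robot.observe(),.458,-.0545,.15,-84.9)
```

```text
forceps 0.67 [320. 278.] mean [0.4571 0.2255] mid [0.4725 0.2233] ang 158.0 ext [0.076 0.014]
  tip forceps 0.94 [321. 216.] [0.4982 0.2146]
forceps 0.71 [269. 365.] mean [0.4826 0.2189] mid [0.4911 0.2163] ang 162.4 ext [0.116 0.018]
  tip forceps 0.83 [258. 360.] [0.4988 0.2096]
spatula 0.66 [355. 251.] mean [ 0.4561 -0.055 ] mid [ 0.459  -0.0546] ang 4.7 ext [0.159 0.019]
  tip spatula 0.63 [355. 253.] [ 0.4567 -0.053 ]
shift [ 0.2689 -0.0346  0.0164] turnz -0.361
```

View pics/w3.png

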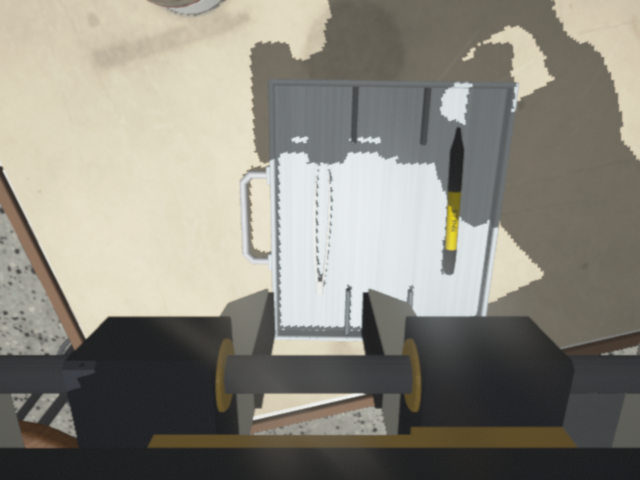

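The forceps lie in the first bay at (323,160–285), clear of the wall at 272 and the rib line at 350. Next is the spatula.

Request:
carry_out --translation '[[0.0448,-0.0058,0],[0.0448,-0.0058,0],[0.0448,-0.0058,0],[0.0448,-0.0058,0],[0.0448,-0.0058,0],[0.0448,-0.0058,0],[0,0,0],[0,0,0],[0,0,0],[0,0,0]]' --turn '[[0,0,0],[0,0,0],[0,0,0],[0,0,0],[0,0,0],[0,0,0],[0,0,-0.12],[0,0,-0.12],[0,0,-0.12],[0,0,0]]' --gripper '[-0.3,-0.3,-0.3,-0.3,-0.3,-0.3,-0.3,-0.3,-0.3,-0.3]'

```text
time: 9.75
tool_pos: [0.4585, -0.0543, 0.1671]
tool_rot: [3.14, 0.0, -1.482]
contact_force: [-0.3, 0.1, -0.2]
opening: 0.0599
```

Run:
```python
from h import *
p=look("wrist",(("spatula",.0045),),"w4.png")
step(robot.observe(),.458,-.0545,.0035,-84.9)
```

```text
spatula 0.65 [318. 203.] mean [ 0.4643 -0.0542] mid [ 0.4593 -0.0547] ang 5.4 ext [0.159 0.011]
  tip spatula 0.87 [320. 211.] [ 0.4602 -0.055 ]
  tip spatula 0.51 [ 98. 166.] [0.4807 0.1158]
shift [0.0003 0.0007 0.1639] turnz -0.004
```

View pics/w4.png

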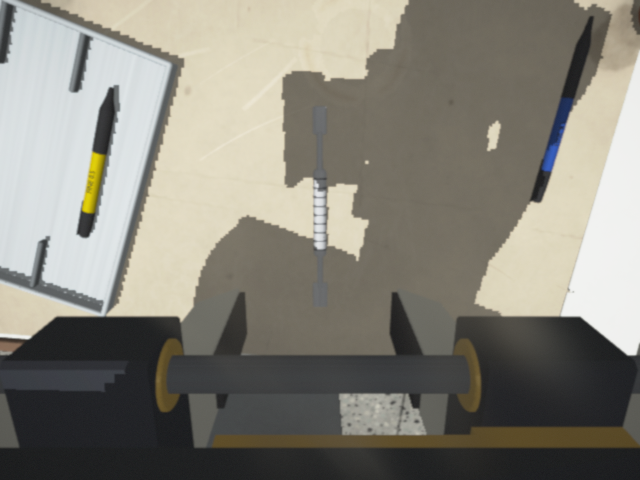

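The spatula is centred between the fingers, with its ribbed grip at (320,180–248).

Request:
carry_out --translation '[[0,0,0.045],[0,0,0.045],[0,0,0.035],[0,0,0.02],[0,0,0.01],[0,0,0.006],[0,0,0.002],[0,0,0],[0,0,0]]' --turn '[[0,0,0],[0,0,0],[0,0,0],[0,0,0],[0,0,0],[0,0,0],[0,0,0],[0,0,0],[0,0,0]]' --gripper '[-0.3,-0.3,-0.3,-0.3,-0.3,-0.3,-0.3,-0.3,1]' --squeeze 25

```text
time: 10.8
tool_pos: [0.4594, -0.0544, 0.0056]
tool_rot: [-3.14, -0.001, -1.483]
contact_force: [0.5, -0.4, 0.3]
opening: 0.0551
```

Request:
carry_out --translation '[[0,0,0],[0,0,0],[0,0,0],[0,0,0],[0,0,0],[0,0,0],[0,0,0],[0,0,0]]' --turn '[[0,0,0],[0,0,0],[0,0,0],[0,0,0],[0,0,0],[0,0,0],[0,0,0],[0,0,0]]' --gripper '[1,1,1,1,1,1,1,1]'

```text
time: 11.6
tool_pos: [0.4588, -0.0543, 0.0047]
tool_rot: [-3.142, -0.0, -1.483]
contact_force: [-1.1, -1.1, -0.5]
opening: 0.009
```

Request:
carry_out --translation '[[0,0,-0.005],[0,0,-0.03],[0,0,-0.045],[0,0,-0.045],[0,0,0]]' --turn '[[0,0,0],[0,0,0],[0,0,0],[0,0,0],[0,0,0]]' --gripper '[1,1,1,1,1]'

```text
time: 12.1
tool_pos: [0.4621, -0.0551, 0.1353]
tool_rot: [-3.131, -0.004, -1.483]
contact_force: [0.1, -0.0, -0.1]
opening: 0.0093
```

Run:
```python
from h import *
step(robot.observe(),.4825,.165,.012,-105.9)
```

```text
shift [-0.2174 -0.0396  0.1233] turnz 0.365
```

Request:
carry_out --translation '[[-0.0362,-0.0061,0],[-0.0362,-0.0061,0],[-0.0362,-0.0061,0],[-0.0362,-0.0061,0],[-0.0362,-0.0061,0],[-0.0362,-0.0061,0],[0,0,0],[0,0,0],[0,0,0],[0,0,0]]' --turn '[[0,0,0],[0,0,0],[0,0,0],[0,0,0],[0,0,0],[0,0,0],[0,0,0.122],[0,0,0.122],[0,0,0.122],[0,0,0]]' --gripper '[1,1,1,1,1,1,1,1,1,1]'

```text
time: 13.1
tool_pos: [0.4756, 0.1654, 0.129]
tool_rot: [3.14, -0.001, -1.85]
contact_force: [-0.8, -0.3, -0.4]
opening: 0.0093
```

Run:
```python
from h import *
p=look("wrist",(("spatula",.13),("kit_tray",.014)),"w5.png")
step(robot.observe(),.4825,.165,.0087,-105.9)
```

```text
spatula 0.56 [317. 252.] mean [0.5008 0.1587] mid [0.4853 0.1635] ang 163.9 ext [0.141 0.011]
spatula 0.34 [297. 171.] mean [0.5314 0.1547] mid [0.5243 0.1591] ang 81.1 ext [0.123 0.111]
  tip spatula 0.67 [319. 304.] [0.4174 0.1816]
kit_tray 0.69 [295. 171.] mean [0.5133 0.1635] mid [0.5009 0.1717] ang 80.5 ext [0.213 0.193]
shift [-0.0015 -0.0062  0.1209] turnz 0.001
```

View pics/w5.png

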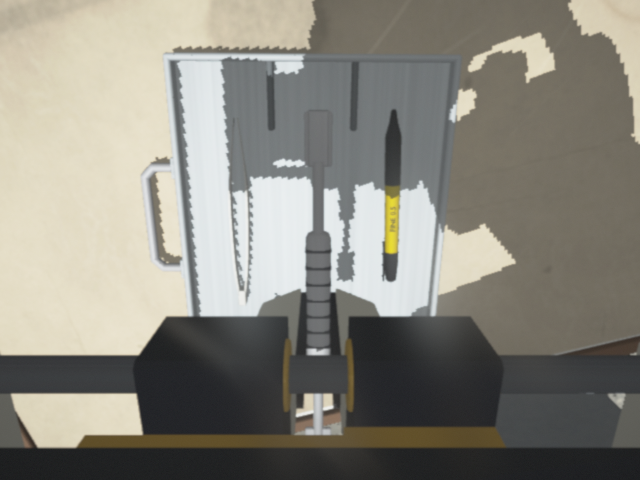

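The spatula is held at its grip, centred between the ribs at columns 270 and 353, and parallel to them. Lowering it.

Request:
carry_out --translation '[[-0.001,-0.006,0],[0,0,0.04],[0,0,0.035],[0,0,0.025],[0,0,0.01],[0,0,0.006],[0,0,0.003],[0,0,0.001],[0,0,0]]' --turn '[[0,0,0],[0,0,0],[0,0,0],[0,0,0],[0,0,0],[0,0,0],[0,0,0],[0,0,0],[0,0,0]]' --gripper '[1,1,1,1,1,1,1,1,1]'

```text
time: 14.25
tool_pos: [0.4829, 0.1648, 0.0105]
tool_rot: [-3.14, 0.001, -1.849]
contact_force: [0.4, 0.1, 0.0]
opening: 0.0094
```

Request:
carry_out --translation '[[0,0,0.001],[0,0,0.0005],[0,0,0],[0,0,0],[0,0,0],[0,0,0],[0,0,0]]' --turn '[[0,0,0],[0,0,0],[0,0,0],[0,0,0],[0,0,0],[0,0,0],[0,0,0]]' --gripper '[1,1,1,0.5,0.5,0.5,0.5]'

```text
time: 14.95
tool_pos: [0.4822, 0.1647, 0.0081]
tool_rot: [3.141, -0.0, -1.849]
contact_force: [-0.1, 0.3, 0.1]
opening: 0.0224
```

Request:
carry_out --translation '[[0,0,-0.005],[0,0,-0.02],[0,0,-0.045],[0,0,-0.045],[0,0,-0.045],[0.04,0,0],[0.04,0,0],[0.04,0,0],[0.04,0,0],[0,0,0]]' --turn '[[0,0,0],[0,0,0],[0,0,0],[0,0,0],[0,0,0],[0,0,0],[0,0,0],[0,0,0],[0,0,0],[0,0,0]]' --gripper '[0.5,0.5,0.5,0.5,0.5,0.5,0.5,0.5,0.5,0.5]'

```text
time: 15.95
tool_pos: [0.4372, 0.0075, 0.1686]
tool_rot: [-3.141, -0.001, -1.853]
contact_force: [0.2, -0.0, 0.6]
opening: 0.0226
```

Run:
```python
from h import *
c=[]
for cam in("top","side"):
    p=look(cam,(("forceps",.008),("spatula",.008),("marker_pen",.012)),cam+"6.png"); 
    i=p["img"][150:330,130:370] if cam=="top" else p["img"][250:430,170:410]
    c.append(cv2.resize(i,None,fx=1.65,fy=1.65,interpolation=cv2.INTER_CUBIC))
cv2.imwrite("pics/f6.png",np.hstack(c)[:,:,::-1])
```

```text
forceps 0.62 [189. 235.] mean [0.4761 0.2225] mid [0.4703 0.2251] ang 160.6 ext [0.063 0.016]
  tip forceps 0.83 [195. 225.] [0.5052 0.2177]
marker_pen 0.44 [247. 261.] mean [0.4435 0.1231] mid [0.4444 0.1232] ang 164.9 ext [0.038 0.009]
marker_pen 0.24 [199. 244.] mean [0.4787 0.1989] mid [0.4619 0.2035] ang 37.9 ext [0.247 0.187]
  tip marker_pen 0.42 [254. 240.] [0.4809 0.1107]
forceps 0.69 [269. 366.] mean [0.4805 0.2196] mid [0.4854 0.2186] ang 161.7 ext [0.101 0.017]
  tip forceps 0.68 [257. 358.] [0.502  0.2068]
spatula 0.72 [286. 338.] mean [0.4783 0.1661] mid [0.4836 0.1649] ang 163.7 ext [0.161 0.015]
  tip marker_pen 0.97 [301. 314.] [0.4809 0.1097]
```

View pics/f6.png

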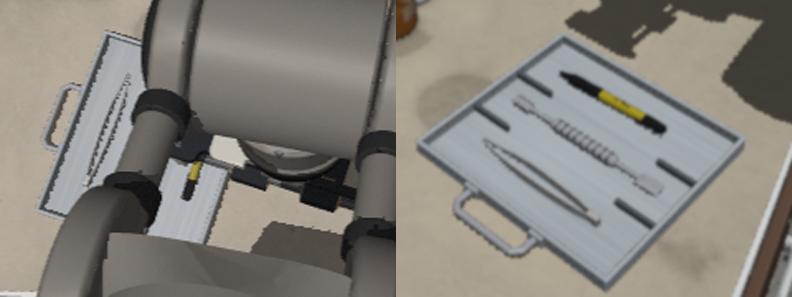

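The side view shows the forceps beside the handle, the spatula between the ribs in the middle bay and the marker in the third bay. All lie flat, and the gripper is clear.

```bash
python3 -c "
from cell import robot
robot.hand_in(); print(robot.observe()['time'])"
```

```text
the job is handed in; nothing more can be done
the job is handed in; nothing more can be done
```

The kit tray is made up and handed in. The forceps lie in the bay beside the handle, the spatula lies in the middle bay, and the marker pen was left as it was. The robot's clock read about 16 s at the last move.

- **Last side view:** both tools look flat, lengthwise and let go in their own bays. The gripper was lifted clear, at 0.17 m. The spatula measured at (0.484, 0.165), the forceps at about (0.50, 0.21), and the marker was where it started.
- **Last top view:** the arm covered part of the tray. The networks did not find the spatula in it and only partly saw the marker, so those two rest on the side view.
- **Forceps angle:** they measured a few degrees off the bay direction (161–162° against about 164°). In the pictures they are well inside the bay.

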